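# Slide a carving blank under the leaf spring of a sprung hold-down jig

## Robot

A 6-joint arm with a two-finger parallel gripper is mounted at the origin on the work surface. World frame = base frame: x ahead of the robot, y to its left, z up, the work surface at z = 0. Lengths are in m, angles in rad, forces in N, time in s.
With the tool pointing down it reaches from about 0.35 to 0.775 m from the base axis. Payload 5.5 kg.
Tool frame: the origin (TCP) lies at the very end of the fingers, on their centre line; the grasp point (between the pads) lies 19 mm behind it; z points along the fingers, y is the direction in which the jaws open and shut (so a half turn about z gives the same grasp; the last joint's range is limited). The gripper opens to 85 mm and grips with 20 to 120 N. Pads are 22 mm wide; open, the fingers measure 114 mm over their backs; the gripper's body (76 mm by 85 mm) begins 54 mm behind the grasp point. The pads swing forward as they close: fully open they stand 13 mm farther back than shut.
Start: joints at [1.03, 0.313, 0.046, 1.304, 0, 1.431], TCP at [0.224, 0.529, 0.231] pointing down, gripper open.
Joint ranges: [-2.76, 2.76], [-0.86, 1.69], [-1.03, 1.26], [-2.2, 2.34], [-1.47, 1.5], [-3.14, 3.14]. Speed limits (rad/s): [2.57, 2.57, 3.14, 3.14, 3.14, 3.14].

## Interface

Orientations are given as a unit quaternion [w, x, y, z].
In Python, from workcell import get_state, imaging, env, spotter gives the robot as it stands.
- The arm moves only by the tool play_rows, never from a script. Its argument "moves" is a list of rows, each an object with "claw": the finger opening in cm, from 0 to 8.54; "delta_pos": the shift along the tool's x, y, z in cm, a list of three; "twist": the turn about the tool's z in degrees. A call has 1 to 12 rows; each row is the pose to reach, as a shift and turn from the pose commanded when the call began, along the tool's axes at that moment; what a row does not reach only later rows make up. A row lasts 1/8 s, in which the tool goes at most 62.5 mm and 10.7 degrees, less where a joint would pass 70% of its speed; a pose out of reach is approached as far as the arm can. A call with a gripper value outside its range is refused whole. The fingers move at their own pace and stop on an object; "force" is the grip in N (left out, the last holds). Time passes only in rows, so rows that repeat a pose let the fingers close. It gives the time, the measured TCP pose, the force and the opening at its end, in the units of the state.
- get_state(): the state, without advancing time (a new reading comes with each control period).
- imaging.read_camera(name): name is "side" or "top"; returns the picture (480x640x3 uint8, red, green, blue); there is no depth.
- imaging.camera_info(name): a dict with "fx", "fy", "cx", "cy" (pixels), "world_to_cam" (4x4, takes a point from world to camera coordinates). Camera axes: x right, y down, z forward; pixel columns grow to the right and rows downward; lengths in m; the calibration is good to about 2 mm. A picture is of the moment at which its call begins. camera_info takes no time and is no camera call.
- env.hand_in(): hands the job in, once; it reports no verdict.
Trained networks look in the newest picture that a camera, given by its name, has taken for a name from the list of things; names that differ only in an ending like _2 or _b are one class to them, and where a whole thing is asked for, a point or a joint stands for the part that bears it (a point fixed in the world has none). Each returns a list of dicts, best first, with "conf" (0 to 1); they miss things now and then, are a little off and sometimes report something else, mostly with a low value. They report only what shows in the picture. A call takes as long as a camera call. They do not tell look-alikes from the thing itself.
- spotter.spot_in(camera, query): "extent" ([left, top, right, bottom] in pixels, round what is visible of it).
The state is a dict: "clock": time; "joint_pos": joint angles; "qvel": joint speeds; "tau": joint torques, N m; "tcp_pos": TCP position; "orientation": TCP orientation; "wrist_force": force on the tool from outside, world axes, zero at the start; "ft_torque": the same for the moment, N m; "finger_gap": finger opening in m.
Only numpy, scipy, OpenCV 4.12 (cv2) and the standard library are available. Lean on these libraries where they do the work, as an engineer would, in place of code of your own. Each camera call takes 0.05 s, during which the arm holds its last target. There are 200 camera calls.

## Task

Load the pale stepped wooden blank into the hold-down jig for carving: with the fingertips press it down hard on its sprung bed, and keep pressing while you slide it under the steel crossbar and the leaf spring until its front is fully home against the end stop, then let go and leave it held there. Do not lift the blank off its bed at any time, do not touch the leaf spring, and leave the other tools and wood on the bench where they are.

Things in the scene. Friction and masses are not known exactly. Their poses are not given: they have to be found in the camera images.
- jig: Fixed hold-down jig: plywood base 307 x 130 x 14 mm (x = -215 to +92 mm), two dark wooden side fences along it (inner faces 74 mm apart, each 18 mm wide, tops 34 mm above the table), sprung bed between them, steel bridge, wooden end stop. Origin: on the table, on the centre line, under the near face of the bridge. x: the level direction in which the blank must slide, y: across, z: up.
- bed (a joint): Sprung aluminium bed 277 x 68 mm (jig x -205 to +72 mm); moves straight down. Value: depth pressed, 0 to 0.008 m (hard end); its top is then 30 to 22 mm above the table. Under the blank it starts to sink at about 6 N of push and is fully down at about 12 N; released, it rises. At less than about 0.0055 the blank strikes the crossbar and cannot pass.
- blank: Loose pale wooden blank on the bed, 150 long (x) x 70 wide (y) mm, about 170 g, waxed (friction about 0.25). Origin: centre of its underside; its x is along the jig's x. Front part (x -25 to +75 mm) 26 mm thick, dark rosette on top; rear part (x -75 to -25) a ledge. Starts with its front 12 to 50 mm before the bridge; fully home its origin is at jig x = -1 mm.
- blank_front (a point): Centre of the lower front edge of the blank (75 mm ahead of its origin, on the underside).
- ledge (a point): Centre of the top of the blank's rear ledge (50 mm behind its origin). The ledge is 50 x 70 mm and 14 mm thick: the place to press. At its front end (25 mm ahead of this point) an upright step face 12 mm high looks backwards and can be pushed forwards.
- stop_face (a point): Point on the end stop's face that the blank's front must meet: on the jig's centre line, 74 mm ahead of the jig's origin, 30 mm above the table. Axes as the jig's.
- leaf (a joint): Drag spring: a steel leaf 40 mm wide, hinged on the far side of the bridge (jig x = 16 mm, 60 mm above the table), sloping down ahead. Value: angle by which it is lifted, 0 at rest, up to 0.6 rad. The passing blank lifts it by about 0.1 to 0.25 rad; it bears on the blank with about 5 N.
- bar (a point): Middle of the underside of the dark steel crossbar of the bridge, 50.5 mm above the table. The bar is 14 mm along jig x (0 to 14), 12 mm high, its top 62.5 mm above the table; two posts carry it on the fences.
- leaf_tip (a point): Lowest point of the leaf spring near its free end: at rest at jig x = 56 mm, 42 mm above the table.
- chisel: Loose wood chisel with a pale wooden handle, 245 mm long, 24 mm wide, 22 mm high, lying beside the jig. Origin: under the joint of handle and blade.
- gouge: Loose gouge with a black handle, 245 mm long, 24 mm wide, 22 mm high, lying on the other side of the jig. Origin: under the joint of handle and blade.
- offcut: Loose dark wooden offcut 60 x 45 x 40 mm beside the jig. Origin: centre of its underside.
- plane: Loose brass hand plane 110 x 36 x 50 mm beside the jig. Origin: centre of its underside.
- mallet: Loose wooden mallet, 245 mm long, head 70 x 120 x 80 mm, lying to the robot's left. Origin: on the table under the handle's inner end.
- jar: Loose blue ceramic cup, 72 mm wide, 90 mm high, to the robot's right. Origin: centre of its underside.
- oilstone: Loose oilstone in a wooden case 200 x 70 x 38 mm, to the robot's right. Origin: centre of its underside.
Not all that is in view belongs to the job. Leave any turquoise look-alike of the blank alone.

How it is judged:
On the way, in this order (a step that is already met when the one before it is completed fails the run):
1. the blank is pressed down with its bed by the fingers, its front not yet past the bridge's near face (value of joint bed above 0.003 m and contact force between the fingers and blank above 3 N and x of blank_front in the frame of jig below 0.008 m), for 0.1 s.
2. still pressed by the fingers, the blank's front has slid under the leaf spring and lifts it (value of joint bed above 0.004 m and value of joint leaf above 0.03 rad and contact force between the fingers and blank above 3 N and x of blank_front in the frame of jig above 0.04 m), for 0.1 s.
At the end, for the whole second after the job is handed in: The blank's front is within 4 mm of the end stop, the blank lies straight (within 5 mm and 0.06 rad) and level on the bed, held down under the crossbar (bed pressed down more than 4 mm) with the leaf spring lifted by it (more than 0.08 rad), at rest and released (x of blank_front in the frame of stop_face above -0.004 m and y of blank_front in the frame of jig between -0.005 and 0.005 m and z of blank in the frame of jig below 0.0275 m and angle between the x axis of blank and the x axis of jig, either way round below 0.06 rad and angle between blank's own z axis and vertical below 0.06 rad and value of joint leaf above 0.08 rad and value of joint bed above 0.004 m and linear speed of blank below 0.01 m/s); the robot touches nothing.
It fails at once if the blank is lifted off the bed or tipped (z of blank in the frame of jig above 0.036 m or angle between blank's own z axis and vertical above 0.15 rad).
It fails at once if the robot touches the leaf spring (contact force between any of the fingers, the arm and leaf_c0 above 0.5 N or contact force between any of the fingers, the arm and leaf_c1 above 0.5 N or contact force between any of the fingers, the arm and leaf_c2 above 0.5 N).
It fails at once if a bystander is moved by more than 20 mm (distance of any of chisel, gouge, offcut, plane, mallet, jar, oilstone from where it was at the start of the episode above 0.02 m).
It also fails if it takes over 35 s, if anything falls off the work surface, if the arm or the gripper's body presses on something with over 40 N, if the wrist force passes 120 N, or if a joint passes its speed limit or range.

## Working session

There is one attempt and no reset: what is moved stays moved. The work goes in short steps, Python scripts to look and compute and a tool call to move; the robot and the scene stay as the last step left them, time stands still between calls to the robot, and variables do not carry over. Pictures are saved under pics/ and viewed, about 8 in all and at most 12, crops included, and the job is handed in when it is done.

Besides the shell and the picture viewer there is one more tool, called after "Request:" by a JSON object that holds its "name" and its "arguments". play_rows: Moves the arm, as the interface text tells. Its arguments: {"type":"object","properties":{"moves":{"type":"array"},"force":{"type":"number"}},"required":["moves"]}

```bash
mkdir -p pics
python3 - <<'E'
from workcell import get_state, imaging, env, spotter
import cv2
s=get_state(); print(s)
for c in("top","side"):
    im=imaging.read_camera(c); cv2.imwrite(f"pics/{c}0.png",im[:,:,::-1])
    i=imaging.camera_info(c); print(c,i)
    for q in("jig","blank","ledge","bar"):
        print(q,[(d['conf'],d['extent']) for d in spotter.spot_in(c,q)[:3]])
E
```

```text
{'clock': 0.0, 'joint_pos': array([1.03037648e+00, 3.13993062e-01, 4.49829013e-02, 1.30357490e+00,
       4.04274420e-06, 1.43121155e+00]), 'qvel': array([ 0.00067861,  0.00069866, -0.00079114,  0.0011597 , -0.00264206,
       -0.00098941]), 'tau': array([ 1.16881558e-03, -4.80630147e+01,  2.98531401e+01,  1.93724589e-02,
       -7.85966245e-05,  2.60400501e-07]), 'tcp_pos': array([0.22409869, 0.52899184, 0.23041463]), 'orientation': array([-3.00166636e-04,  1.99078447e-01,  9.79983149e-01, -8.42491552e-04]), 'wrist_force': array([-0.3159091 , -0.0093188 , -0.82637163]), 'ft_torque': array([ 0.00152156,  0.0058633 , -0.06935312]), 'finger_gap': 0.08532250219374528}
top {'fx': 540.2267848843842, 'fy': 540.2267848843842, 'cx': 316.7637585855818, 'cy': 242.30053992446784, 'world_to_cam': array([[ 0.02337149, -0.99960608,  0.01553886, -0.01857812],
       [-0.98501368, -0.02568156, -0.17055355,  0.5287634 ],
       [ 0.17088543, -0.0113199 , -0.98522588,  1.15310532],
       [ 0.        ,  0.        ,  0.        ,  1.        ]])}
jig [(0.63, [209.7, 215.3, 353.0, 308.7])]
blank [(0.95, [
[... 305 characters left out ...]
: 518.8546400323978, 'cx': 310.75214648103946, 'cy': 240.85146524187013, 'world_to_cam': array([[ 0.97437677, -0.22441804, -0.01504841, -0.50545813],
       [-0.17087991, -0.69509996, -0.69830945,  0.14866871],
       [ 0.14625309,  0.68298798, -0.71563779,  1.3951952 ],
       [ 0.        ,  0.        ,  0.        ,  1.        ]])}
jig [(0.87, [269.8, 199.1, 315.8, 285.2])]
blank [(0.94, [277.9, 227.0, 305.1, 271.3]), (0.72, [190.5, 196.3, 236.1, 236.4]), (0.65, [278.9, 299.6, 325.7, 357.6])]
ledge [(0.91, [275.6, 300.8, 326.7, 357.6]), (0.77, [371.7, 237.0, 412.3, 290.8]), (0.73, [191.3, 196.5, 234.1, 237.7])]
bar [(0.65, [268.9, 198.0, 317.1, 285.7]), (0.63, [279.1, 205.6, 308.2, 277.6])]
```

View pics/top0.png

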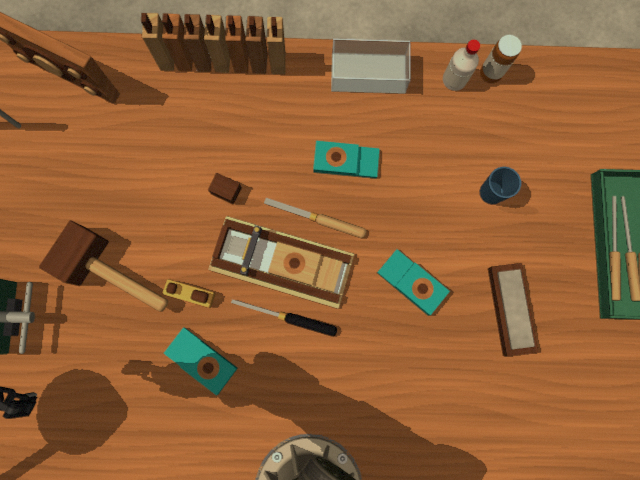

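View pics/side0.png

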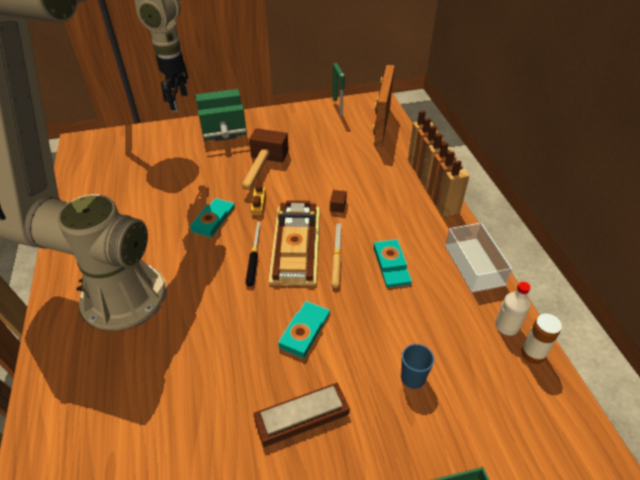

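The top view shows the jig between (210,270) and (355,260), with the bridge at about (252,250). The blank's rosette is at (294,263) and its ledge at about (330,272). The blank slides left in the image (world +y), and the turquoise pieces are decoys. I'll zoom in on the jig.

Run:
```python
import cv2
im=cv2.imread("pics/top0.png")[205:315,200:360]
cv2.imwrite("pics/c1.png",cv2.resize(im,(800,550),interpolation=cv2.INTER_CUBIC))
```

```text
(no output)
```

View pics/c1.png

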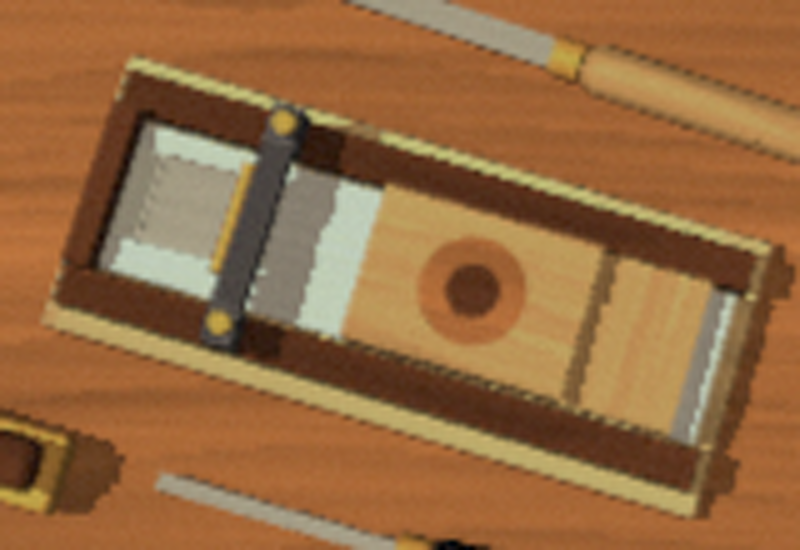

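Close up, the blank's front edge runs from (387,185) to (343,338) in crop pixels. The step is at about (590,328), the ledge rear runs from (713,282) to (670,437), and the bar's middle is at about (253,222). I'll fit the pose from these.

```bash
cat > fit.py <<'E'
import numpy as np
from workcell import imaging
def proj(c,P):
    i=imaging.camera_info(c);T=i['world_to_cam'];q=np.asarray(P)@T[:3,:3].T+T[:3,3]
    return np.c_[q[:,0]/q[:,2]*i['fx']+i['cx'],q[:,1]/q[:,2]*i['fy']+i['cy']]
def j2w(p,P):
    c,s=np.cos(p[2]),np.sin(p[2]);P=np.asarray(P,float)
    return np.c_[p[0]+c*P[:,0]-s*P[:,1],p[1]+s*P[:,0]+c*P[:,1],P[:,2]]
E
python3 - <<'E'
import numpy as np
from fit import *
from scipy.optimize import least_squares
J=np.array([(92,-65,14),(92,65,14),(-215,65,14),(-215,-65,14),(7,0,62.5)])/1e3
jp=np.array([(130,62),(45,314),(697,508),(772,245),(253,222)])
B=np.array([(75,-35,56),(75,35,56),(-75,-35,44),(-75,35,44),(-25,0,56)])/1e3
bp=np.array([(387,185),(343,338),(713,284),(672,439),(589,327)])
im=np.r_[jp,bp]/5-.5*0+[200,205]-.4
def f(p):
    b=B.copy();b[:,0]+=p[3]
    return (proj('top',j2w(p,np.r_[J,b]))-im).ravel()
r=least_squares(f,[.47,.1,1.8,-.1],loss='soft_l1')
print(r.x,np.round(r.fun.reshape(-1,2),1))
p=r.x
x0=p[3]
print("ledge",j2w(p,[(x0-.05,0,.044)]),"step",j2w(p,[(x0-.025,0,.044)]),"xdir",np.cos(p[2]),np.sin(p[2]),"front",x0+.075)
print(proj('side',j2w(p,[(92/1e3,0,.014),(-.215,0,.014),(x0+.025,0,.056)])))
from workcell import get_state
s=get_state();from scipy.spatial.transform import Rotation as R
q=s['orientation'];M=R.from_quat([q[1],q[2],q[3],q[0]]).as_matrix();print(M)
np.save('pose.npy',p)
E
```

```text
[ 0.50446166  0.13235644  1.30807363 -0.11900506] [[ 0.1 -1.4]
 [-0.9  2.3]
 [-0.3  2.3]
 [ 0.5 -0.3]
 [ 0.1  0.6]
 [ 0.6 -0.1]
 [-0.1 -0.3]
 [ 0.6  0.1]
 [ 0.  -0.5]
 [-0.7 -0.5]]
ledge [[ 0.46056922 -0.03084946  0.044     ]] step [[ 0.46706199 -0.0067073   0.044     ]] xdir 0.25971078570519923 0.9656864438255246 front -0.044005062690401345
[[297.73096043 207.03925346]
 [291.60202091 283.32326615]
 [293.66156692 240.36346106]]
[[-9.20755803e-01  3.90139400e-01 -1.31422685e-05]
 [ 3.90139399e-01  9.20755803e-01  2.54374118e-05]
 [ 2.20249566e-05  1.82943277e-05 -1.00000000e+00]]
```

Request:
{"name": "play_rows", "arguments": {"moves": [{"claw": 0,"delta_pos": [-4.3,-4.1,0],"twist": 8},{"claw": 0,"delta_pos": [-8.7,-8.2,1],"twist": 16},{"claw": 0,"delta_pos": [-13,-12.4,2],"twist": 25},{"claw": 0,"delta_pos": [-17.4,-16.5,3],"twist": 33},{"claw": 0,"delta_pos": [-21.7,-20.6,4],"twist": 41},{"claw": 0,"delta_pos": [-26,-24.7,5],"twist": 49},{"claw": 0,"delta_pos": [-30.4,-28.9,6],"twist": 57},{"claw": 0,"delta_pos": [-34.8,-33,8],"twist": 66},{"claw": 0,"delta_pos": [-39.1,-37.1,10],"twist": 74},{"claw": 0,"delta_pos": [-43.4,-41.2,12],"twist": 82},{"claw": 0,"delta_pos": [-43.4,-41.2,13],"twist": 82},{"claw": 0,"delta_pos": [-43.4,-41.2,13],"twist": 82}]}}

```text
clock: 2.0
tcp_pos: [0.462, -0.019, 0.1005]
orientation: [-0.001, 0.793, 0.609, -0.001]
wrist_force: [-0.3, 0.1, 0.0]
finger_gap: -0.0001
```

Request:
{"name": "play_rows", "arguments": {"moves": [{"claw": 0,"delta_pos": [0,0,0],"twist": 0},{"claw": 0,"delta_pos": [0,0,1.5],"twist": 0},{"claw": 0,"delta_pos": [0,0,3],"twist": 0},{"claw": 0,"delta_pos": [0,0,3],"twist": 0}]}}

```text
clock: 2.5
tcp_pos: [0.4623, -0.0177, 0.0712]
orientation: [-0.0, 0.792, 0.61, -0.0]
wrist_force: [0.3, -0.1, 0.3]
finger_gap: -0.0003
```

```bash
cat > chk.py <<'E'
import sys,cv2,numpy as np
from workcell import get_state, imaging
from fit import *
from scipy.spatial.transform import Rotation as R
s=get_state();q=s['orientation'];M=R.from_quat([q[1],q[2],q[3],q[0]]).as_matrix()
p=np.load('pose.npy');c,S=np.cos(p[2]),np.sin(p[2]);d=s['tcp_pos'][:2]-p[:2]
Rj=np.array([[c,-S,0],[S,c,0],[0,0,1]])
print("t",s['clock'],"tcp jig",c*d[0]+S*d[1],-S*d[0]+c*d[1],s['tcp_pos'][2],"F jig",Rj.T@s['wrist_force'],"gap",s['finger_gap'])
print("tool axes in jig\n",np.round(Rj.T@M,3))
if len(sys.argv)>1:
    n=sys.argv[1]
    a=imaging.read_camera("top")[205:315,200:360];b=imaging.read_camera("side")[185:295,230:390]
    o=[cv2.resize(x,(576,396),interpolation=cv2.INTER_CUBIC)[:,:,::-1] for x in(a,b)]
    cv2.imwrite(f"pics/{n}.png",np.vstack([cv2.resize(x,(436,300)) for x in o]))
E
python3 chk.py a1
```

```text
t 2.5 tcp jig -0.1558318543522171 0.0017110995350038058 0.07121322475419536 F jig [-0.04465859 -0.33181636  0.34775538] gap -0.00027515587508308896
tool axes in jig
 [[ 1.     0.004  0.   ]
 [ 0.004 -1.     0.001]
 [ 0.    -0.001 -1.   ]]
```

View pics/a1.png

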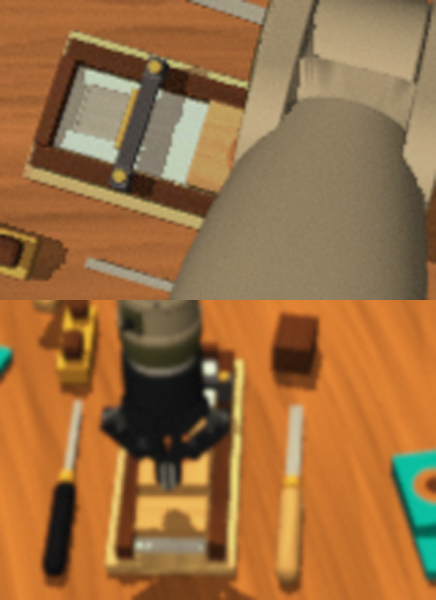

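The side panel shows shut fingertips centred over the blank, just behind the step at about (168,487). The bar is clear. I'll back off 5 mm and press down.

Request:
{"name": "play_rows", "arguments": {"moves": [{"claw": 0,"delta_pos": [-0.5,0.1,1.0],"twist": 0},{"claw": 0,"delta_pos": [-0.5,0.1,2.0],"twist": 0},{"claw": 0,"delta_pos": [-0.5,0.1,2.5],"twist": 0},{"claw": 0,"delta_pos": [-0.5,0.1,2.9],"twist": 0},{"claw": 0,"delta_pos": [-0.5,0.1,3.2],"twist": 0},{"claw": 0,"delta_pos": [-0.5,0.1,3.2],"twist": 0}]}}

```text
clock: 3.35
tcp_pos: [0.4632, -0.0245, 0.0398]
orientation: [0.0, 0.793, 0.609, 0.0]
wrist_force: [-2.4, -0.4, 8.9]
finger_gap: 0.0
```

```bash
python3 chk.py
```

```text
t 3.35 tcp jig -0.16214672047565779 -0.0008672863361635502 0.039838174698909865 F jig [-0.98220393  2.241107    8.9153119 ] gap 4.973275855889585e-05
tool axes in jig
 [[ 1.     0.001 -0.   ]
 [ 0.001 -1.    -0.001]
 [-0.     0.001 -1.   ]]
```

Request:
{"name": "play_rows", "arguments": {"moves": [{"claw": 0,"delta_pos": [0,0,0.3],"twist": 0},{"claw": 0,"delta_pos": [0,0,0.6],"twist": 0},{"claw": 0,"delta_pos": [0,0,0.6],"twist": 0}]}}

```text
clock: 3.72
tcp_pos: [0.464, -0.0246, 0.0358]
orientation: [0.001, 0.793, 0.609, 0.001]
wrist_force: [-5.7, 0.5, 23.7]
finger_gap: 0.0002
```

```bash
python3 chk.py
```

```text
t 3.725 tcp jig -0.16209544607655768 -0.0017151398278383162 0.035763898390341095 F jig [-0.99640835  5.67503064 23.70154665] gap 0.0001531725858137885
tool axes in jig
 [[ 1.     0.002 -0.   ]
 [ 0.002 -1.    -0.003]
 [-0.     0.003 -1.   ]]
```

Request:
{"name": "play_rows", "arguments": {"moves": [{"claw": 0,"delta_pos": [0.4,-0.1,0],"twist": 0},{"claw": 0,"delta_pos": [0.8,-0.1,0],"twist": 0},{"claw": 0,"delta_pos": [1.2,-0.1,0],"twist": 0},{"claw": 0,"delta_pos": [1.6,-0.1,0],"twist": 0},{"claw": 0,"delta_pos": [2.0,-0.1,0],"twist": 0},{"claw": 0,"delta_pos": [2.4,-0.1,0],"twist": 0},{"claw": 0,"delta_pos": [2.8,-0.1,0],"twist": 0},{"claw": 0,"delta_pos": [3.2,-0.1,0],"twist": 0}]}}

```text
clock: 4.72
tcp_pos: [0.4725, 0.0053, 0.0359]
orientation: [0.003, 0.793, 0.609, 0.001]
wrist_force: [-3.6, -4.6, 19.2]
finger_gap: 0.0004
```

```bash
python3 chk.py a2
```

```text
t 4.725 tcp jig -0.13103944543862908 -0.002154809290431551 0.035870512045265444 F jig [-5.42149585  2.25788431 19.19187022] gap 0.00035462289177198766
tool axes in jig
 [[ 1.     0.001 -0.002]
 [ 0.001 -1.    -0.006]
 [-0.002  0.006 -1.   ]]
```

View pics/a2.png

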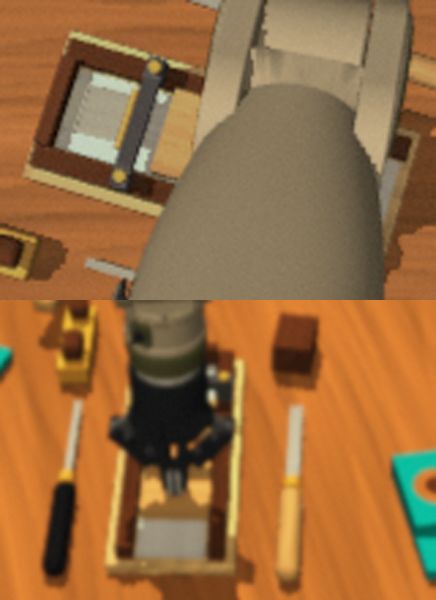

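The blank is moving with the fingers. Its front is now just before the bar and the bed is still fully down. Continuing.

Request:
{"name": "play_rows", "arguments": {"moves": [{"claw": 0,"delta_pos": [0.4,-0.1,0.05],"twist": 0},{"claw": 0,"delta_pos": [0.8,-0.1,0.05],"twist": 0},{"claw": 0,"delta_pos": [1.2,-0.1,0.05],"twist": 0},{"claw": 0,"delta_pos": [1.6,-0.1,0.05],"twist": 0},{"claw": 0,"delta_pos": [2.0,-0.1,0.05],"twist": 0},{"claw": 0,"delta_pos": [2.4,-0.1,0.05],"twist": 0},{"claw": 0,"delta_pos": [2.8,-0.1,0.05],"twist": 0},{"claw": 0,"delta_pos": [3.2,-0.1,0.05],"twist": 0},{"claw": 0,"delta_pos": [3.6,-0.1,0.05],"twist": 0},{"claw": 0,"delta_pos": [4.0,-0.1,0.05],"twist": 0}]}}

```text
clock: 6.08
tcp_pos: [0.483, 0.0443, 0.0359]
orientation: [0.003, 0.793, 0.609, 0.002]
wrist_force: [-1.5, -4.5, 19.6]
finger_gap: 0.0003
```

```bash
python3 chk.py a3
```

```text
t 6.075 tcp jig -0.09057490308630706 -0.002163654494166032 0.03588229374998794 F jig [-4.77621595  0.27443295 19.5999886 ] gap 0.0003389197740174659
tool axes in jig
 [[ 1.     0.001 -0.001]
 [ 0.001 -1.    -0.008]
 [-0.001  0.008 -1.   ]]
```

View pics/a3.png

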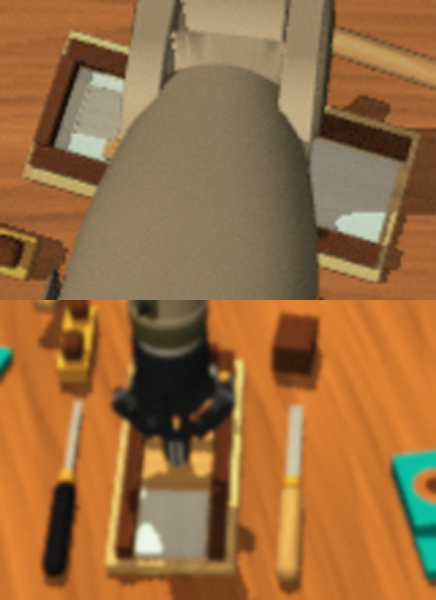

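Request:
{"name": "play_rows", "arguments": {"moves": [{"claw": 0,"delta_pos": [0.4,-0.1,0.05],"twist": 0},{"claw": 0,"delta_pos": [0.8,-0.1,0.05],"twist": 0},{"claw": 0,"delta_pos": [1.2,-0.1,0.05],"twist": 0},{"claw": 0,"delta_pos": [1.6,-0.1,0.05],"twist": 0},{"claw": 0,"delta_pos": [2.0,-0.1,0.05],"twist": 0},{"claw": 0,"delta_pos": [2.4,-0.1,0.05],"twist": 0},{"claw": 0,"delta_pos": [2.8,-0.1,0.05],"twist": 0},{"claw": 0,"delta_pos": [3.2,-0.1,0.05],"twist": 0},{"claw": 0,"delta_pos": [3.6,-0.1,0.05],"twist": 0},{"claw": 0,"delta_pos": [4.0,-0.1,0.05],"twist": 0}]}}

```text
clock: 7.42
tcp_pos: [0.4926, 0.0814, 0.0359]
orientation: [0.005, 0.794, 0.608, 0.001]
wrist_force: [-3.2, -11.5, 24.1]
finger_gap: -0.0003
```

```bash
python3 chk.py a4
```

```text
t 7.425 tcp jig -0.05232039055325348 -0.001799351939379891 0.035909325570562214 F jig [-11.88553609   0.08440214  24.12424738] gap -0.0002592835950616833
tool axes in jig
 [[ 1.    -0.001 -0.006]
 [-0.001 -1.    -0.009]
 [-0.006  0.009 -1.   ]]
```

View pics/a4.png

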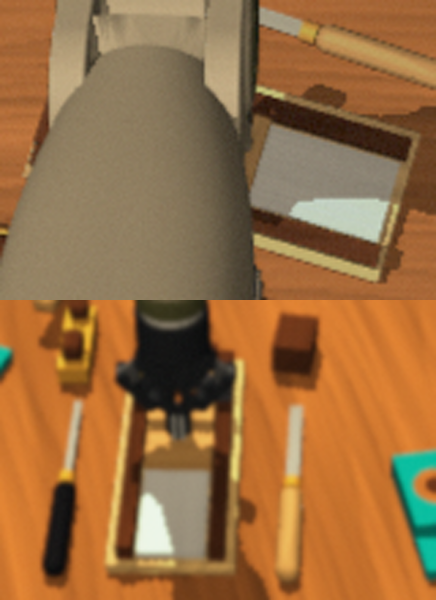

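Request:
{"name": "play_rows", "arguments": {"moves": [{"claw": 0,"delta_pos": [0.3,0,0],"twist": 0},{"claw": 0,"delta_pos": [0.6,0,0],"twist": 0},{"claw": 0,"delta_pos": [0.9,0,0],"twist": 0},{"claw": 0,"delta_pos": [1.2,0,0],"twist": 0},{"claw": 0,"delta_pos": [1.2,0,0],"twist": 0}]}}

```text
clock: 8.15
tcp_pos: [0.4962, 0.0949, 0.0359]
orientation: [0.004, 0.793, 0.609, 0.002]
wrist_force: [-1.1, -6.1, 22.3]
finger_gap: -0.0003
```

```bash
python3 chk.py
```

```text
t 8.15 tcp jig -0.0382990469146808 -0.0017303995629884793 0.0359158862911336 F jig [-6.14770197 -0.54575619 22.34002327] gap -0.0002769357435827797
tool axes in jig
 [[ 1.     0.001 -0.001]
 [ 0.001 -1.    -0.009]
 [-0.001  0.009 -1.   ]]
```

Request:
{"name": "play_rows", "arguments": {"moves": [{"claw": 0,"delta_pos": [0.2,0,0],"twist": 0},{"claw": 0,"delta_pos": [0.4,0,0],"twist": 0},{"claw": 0,"delta_pos": [0.6,0,0],"twist": 0},{"claw": 0,"delta_pos": [0.6,0,0],"twist": 0}]}}

```text
clock: 8.65
tcp_pos: [0.497, 0.0982, 0.0359]
orientation: [0.006, 0.794, 0.608, 0.0]
wrist_force: [-4.4, -14.3, 25.1]
finger_gap: -0.0
```

```bash
python3 chk.py a5
```

```text
t 8.65 tcp jig -0.03490538986807384 -0.001622259337340476 0.03592768318775548 F jig [-14.96821881   0.51235729  25.09571349] gap -1.5784002901966173e-05
tool axes in jig
 [[ 1.    -0.001 -0.007]
 [-0.001 -1.    -0.009]
 [-0.007  0.009 -1.   ]]
```

View pics/a5.png

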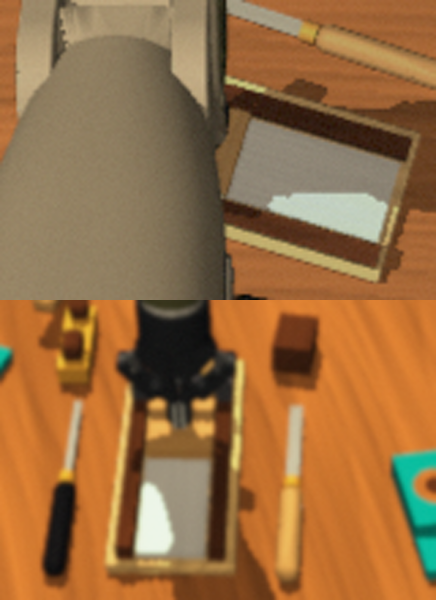

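Request:
{"name": "play_rows", "arguments": {"moves": [{"claw": 0,"delta_pos": [0.2,0,0],"twist": 0},{"claw": 0,"delta_pos": [0.4,0,0],"twist": 0},{"claw": 0,"delta_pos": [0.4,0,0],"twist": 0}]}}

```text
clock: 9.12
tcp_pos: [0.4968, 0.0984, 0.0359]
orientation: [0.008, 0.795, 0.607, -0.003]
wrist_force: [-7.0, -27.9, 29.3]
finger_gap: -0.0001
```

```bash
python3 chk.py
python3 - <<'E'
from fit import *
p=np.load('pose.npy')
for x in(-.076,-.082): print((proj('top',j2w(p,[(x,-.035,.036),(x,.035,.036)]))-[200,205])*2.725)
E
```

```text
t 9.125 tcp jig -0.034774722326802274 -0.001445204798945725 0.03592909679569779 F jig [-28.77144525  -0.50131895  29.33758206] gap -7.598495024751103e-05
tool axes in jig
 [[ 1.    -0.004 -0.015]
 [-0.004 -1.    -0.009]
 [-0.015  0.009 -1.   ]]
[[250.10544276 114.57506152]
 [225.08009778 196.22663145]]
[[257.12255758 116.63334638]
 [232.16211875 198.3189167 ]]
```

The force rose to 29 N with no further travel, at the expected home position, so the blank is against the stop. I'll ease the push while keeping a slight forward bias, then lift straight up.

Request:
{"name": "play_rows", "arguments": {"moves": [{"claw": 0,"delta_pos": [-0.3,0,0],"twist": 0},{"claw": 0,"delta_pos": [-0.5,0,0],"twist": 0},{"claw": 0,"delta_pos": [-0.5,0,-0.4],"twist": 0},{"claw": 0,"delta_pos": [-0.5,0,-0.8],"twist": 0},{"claw": 0,"delta_pos": [-0.5,0,-1.2],"twist": 0},{"claw": 0,"delta_pos": [-0.7,0,-1.6],"twist": 0},{"claw": 0,"delta_pos": [-1.2,0,-2.2],"twist": 0},{"claw": 0,"delta_pos": [-2.0,0,-4],"twist": 0},{"claw": 0,"delta_pos": [-4.0,0,-8],"twist": 0},{"claw": 0,"delta_pos": [-8.0,0,-12],"twist": 0},{"claw": 0,"delta_pos": [-14.0,0,-15],"twist": 0},{"claw": 0,"delta_pos": [-20,0,-15],"twist": 0}]}}

```text
clock: 10.62
tcp_pos: [0.4448, -0.0875, 0.1853]
orientation: [0.003, 0.793, 0.61, 0.002]
wrist_force: [1.2, -0.1, -1.0]
finger_gap: 0.0002
```

```bash
python3 chk.py
python3 - <<'E'
import cv2,numpy as np
from workcell import imaging
a=imaging.read_camera("top")[205:315,200:360,::-1]
cv2.imwrite("pics/f.png",cv2.resize(a,(800,550),interpolation=cv2.INTER_CUBIC))
from fit import *
p=np.load('pose.npy')
print((proj('top',j2w(p,[(-.076,-.035,.0385),(-.076,.035,.0385),(-.026,0,.0505)]))-[200,205])*5)
E
```

```text
t 10.625 tcp jig -0.227768283306539 0.00047564083656442824 0.1852866508944903 F jig [ 0.18103928 -1.16283712 -0.96576613] gap 0.00018416463397768633
tool axes in jig
 [[ 1.     0.004 -0.   ]
 [ 0.004 -1.    -0.006]
 [-0.     0.006 -1.   ]]
[[458.7405799  209.32084079]
 [412.72592822 359.44098529]
 [325.88090715 248.26576107]]
```

View pics/f.png

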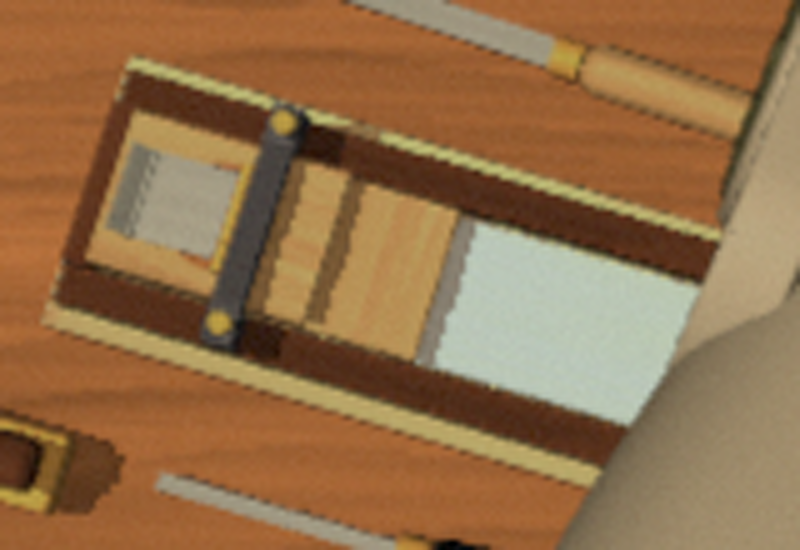

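The blank's front meets the stop with no gap at (135,112)–(88,262). Its rear corners are at (460,212) and (415,360), against predicted (459,209) and (413,359). The bystanders in this crop (chisel, gouge, plane) haven't moved, so I'm handing in.

```bash
python3 -c "
from workcell import env,get_state
print(env.hand_in(),get_state()['clock'])"
```

```text
the job is handed in; nothing more can be done
the job is handed in; nothing more can be done
```

The blank is loaded in the jig, and I handed the job in at about 10.7 s of the 35 s allowed; no verdict was given.

- **Pressing:** I pressed the ledge with shut fingers at about 19 to 29 N. The fingertip height of about 36 mm throughout the slide means the bed stayed fully down.
- **Sliding home:** I slid the blank about 118 mm under the bar and leaf spring. At the end stop the push force rose to 29 N with no further travel. I then eased the push and lifted straight off.
- **Last picture:** It shows no gap at the stop. The rear corners were within about 1 mm of where they should be when home, and the blank lies straight, with the leaf spring over it. The chisel, gouge and plane look unmoved in that view, and the robot was clear of the jig.
- **Not checked:** I could not read the bed depth or leaf angle directly, so those rest on the geometry and the fingertip height. I also did not look again at the offcut, mallet, jar and oilstone, though none was near the arm's path at working height.

No check failed. The only misfit was about 2 pixels at two base corners in the first pose fit; I probably picked the lower edge of the base there.

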